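# Stack the parts tray and lock it with the rod

### The job

Stack the yellow tray, with its connectors in it, on the blue lower tray so that its four corner pins drop into the sockets, and let go. Then take the steel rod from its cradle, slide it tip first partway into the long bore at the front of the lower tray, let go of it there, and from further back push it fully home until its collar rests against the block, so that it locks the two trays together. Leave the dish and the brass weight where they are.

Things in the scene. Friction and masses are not known exactly. Their poses are not given: they have to be found in the camera images.
- lower_tray: Fixed lower tray: blue plate 160 (x) x 124 (y) x 8 mm; origin under its centre, on the bench; z up. In its middle two aluminium blocks, 34 mm wide, z = 8..49 mm, at x = -80..-18 and 18..80 mm, with one slippery 14 mm bore through both along x at z = 36 mm. Grey corner posts, 24 mm square, tops at z = 30 mm, at x = +-66, y = +-46 mm, each with a 12 mm socket, 16 mm deep.
- mouth (a point): Centre of the bore's mouth, on the front (-x) face of the lower tray's front block, 36 mm above the bench; axes as the lower tray's: +x points into the bore.
- seat (a point): Where the upper tray's origin comes to lie when seated: on the lower tray's middle axis, 18 mm above the bench; axes as the lower tray's.
- upper_tray: Loose yellow tray 160 (x) x 120 (y) mm, 0.35 kg, on four legs at x = +-66, y = +-46 mm. Origin below its centre, level with the pin ends; z up. Pins 9 mm thick, 12 mm long; leg shoulders (z = 12) rest on the lower posts. Floor top z = 37, rim 47.5 mm. Black grip bar amid the floor: 14 mm thick (x), 64 mm long (y), top z = 73 mm. Same when turned half round; either way fits.
- rod: Steel rod, 210 mm long, 0.17 kg, lying level; origin on its axis at the balance point, +x to the tip. Shaft 12 mm thick, x = -50..115 mm (last 4 mm taper to 6 mm); dark collar 24 mm across, x = -56..-50 mm; red grip 14 mm thick, x = -95..-56 mm (tail). Slides freely in the bore, droops a degree or two if let go partway. Home, the tip stands 5 mm out of the far face.
- rod_tip (a point): Tip of the rod, on its axis; x axis points out of the tip.
- rod_collar (a point): Front face of the rod's collar, on the axis, 165 mm behind the tip; x axis points towards the tip.
- cradle: Fixed rest of the rod: dark plate 110 (x) x 56 x 6 mm with two V rests, each 10 mm thick, at x = +-36 mm (62 mm free between them), reaching 16 mm either side of the rod and up to z = 50 mm. Origin under its centre, on the bench. At the start the rod lies along its x, tip to +x, axis 45.5 mm above the bench, balance point within 4 mm of the origin.
- black_connector: Black connector housing 16 x 26 x 12 mm, loose in one end of the upper tray.
- blue_connector: Blue connector housing 16 x 46 x 12 mm, loose in the other end of the upper tray.
- petri_dish: Bystander: clear dish 62 mm across, 16 mm high.
- brass_weight: Bystander: brass weight 30 mm across, 50 mm high.
- lug (a point): Centre of the 18 mm hole (along x) in the aluminium lug under the upper tray: 28 (x) x 34 (y) x 28 (z) mm, its lower side 4 mm above the pin ends, the hole 18 mm above them. Seated, the lug hangs in the 36 mm gap between the lower tray's blocks, and the rod passes through it. Axes as the upper tray's.
- tester_front (a point): Foot of the front face's middle of the big grey tester (furniture, fixed, square to the bench): it fills y = -65..335 mm from x = 530 mm back, 235 mm high at the front edge, 320 mm further back. Mind the hand, the tray and the rod when carrying past it or turning in front of it.
- projector_corner (a point): Foot of the nearest corner of the tall beige instrument on the right (furniture, fixed): it fills x above 440 mm with y below -400 mm, more than 1 m high.

How it is judged (in metres and radians):
On the way, in this order (a step that is already met when the one before it is completed fails the run):
1. the yellow tray is seated on the lower tray, all four pins in their sockets, and let go (distance between upper_tray and seat below 0.005 m and angle between the x axis of upper_tray and the x axis of lower_tray, either way round below 0.08 rad and angle between upper_tray's own z axis and vertical below 0.04 rad and contact force between the fingers and upper_tray below 0.1 N), for 0.2 s.
2. the rod stays partway in the bore (tip 20 to 140 mm past the mouth) with nothing of the gripper touching it (x of rod_tip in the frame of mouth between 0.02 and 0.14 m and angle between the x axis of rod and the x axis of lower_tray, either way round below 0.2 rad and distance between upper_tray and seat below 0.005 m and y of rod_tip in the frame of mouth between -0.006 and 0.006 m and z of rod_tip in the frame of mouth between -0.008 and 0.008 m and contact force between the fingers and rod below 0.1 N), for 0.1 s.
At the end, for the whole second after the job is handed in: Collar face within 5 mm of the bore's mouth, rod in line within 0.06 rad; yellow tray within 5 mm of its seat, level within 0.04 rad, in line within 0.08 rad; both connectors still in it; rod and tray at rest (distance between rod_collar and mouth below 0.005 m and angle between the x axis of rod and the x axis of lower_tray, either way round below 0.06 rad and distance between upper_tray and seat below 0.005 m and angle between the x axis of upper_tray and the x axis of lower_tray, either way round below 0.08 rad and angle between upper_tray's own z axis and vertical below 0.04 rad and linear speed of each of rod, upper_tray below 0.02 m/s and z of each of black_connector, blue_connector in the frame of upper_tray above 0.03 m and horizontal distance between each of black_connector, blue_connector and upper_tray below 0.095 m); the robot touches nothing.
It fails at once if the dish or the weight is shifted by more than 30 mm (distance of any of petri_dish, brass_weight from where it was at the start of the episode above 0.03 m).
It also fails if it takes over 72 s, if anything falls off the work surface, if the arm or the gripper's body presses on something with over 40 N, if the wrist force passes 120 N, or if a joint passes its speed limit or range.

### The arm

A 6-joint arm with a two-finger parallel gripper is mounted at the origin on a cart in front of the work surface, level with it; the furniture and walls round the work are solid. World frame = base frame: x ahead of the robot, y to its left, z up, the work surface at z = 0. Lengths are in m, angles in degrees, forces in N, time in s.
With the tool pointing down it reaches from about 0.25 to 0.725 m from the base axis. Payload 9.7 kg.
Tool frame: the origin (TCP) lies midway between the tips of the shut fingers; the grasp point (between the pads) lies bot.grasp_offset behind it (bot.grasp_offset is the distance from the TCP to the grasp point, in m); x points along the fingers, y is the direction in which the jaws open and shut, and the axes are right-handed (so a half turn about x gives the same grasp; the last joint's range is limited). The gripper opens to 85 mm and grips with 20 to 120 N. Pads are 22 mm wide; open, the fingers measure 114 mm over their backs; the gripper's body (76 mm by 85 mm) begins 54 mm behind the grasp point. The pads swing forward as they close: fully open they stand 13 mm farther back than shut.
Start: joints at [72.25, 4.979, 10.078, 95.1, 0, 90], TCP at [0.168, 0.524, 0.231] pointing down, gripper open.
Joint ranges: [-179.16, 179.16], [-48.56, 103.87], [-65.8, 70.77], [-126.05, 130.52], [-82.76, 87.17], [-180, 180]. Speed limits (degrees/s): [127.2, 127.2, 147.25, 180, 180, 180].

### API

Orientations are given as [roll, pitch, yaw] about the fixed x, y, z axes, in that order (R = Rz(yaw) Ry(pitch) Rx(roll)).
In Python, from workcell import status, camera, bot gives the robot as it stands.
- The arm moves only by the shell command python3 -m jog 'ROWS' [OPENING] [FORCE]. ROWS is text: rows parted by semicolons, each of 4 numbers parted by spaces: the shift along the tool's x, y, z in mm, then the turn about the tool's x in degrees. A call has exactly 8 rows; each row is the pose to reach, as a shift and turn from the pose commanded when the call began, along the tool's axes at that moment; what a row does not reach only later rows make up. A row lasts 1/8 s, in which the tool goes at most 62.5 mm and 10.7 degrees, less where a joint would pass 70% of its speed; a pose out of reach is approached as far as the arm can. A call with a gripper value outside its range is refused whole. OPENING is the opening, from 0 (shut) to 1 (fully open), set as the call begins (- or left out, the last holds). The fingers move at their own pace and stop on an object; FORCE is the grip in N (left out, the last holds). Time passes only in rows, so rows that repeat a pose let the fingers close, or fill a call up. It gives the time, the measured TCP pose, the force and the opening at its end, in the units of the state.
- status.get_obs(): the state, without advancing time (a new reading comes with each control period).
- camera(name): name is "scene" or "top"; returns a dict with "color" (400x640x3 uint8, red, green, blue), "vfov" (degrees; the focal length in pixels is half the picture's height over the tangent of half this angle, whatever the lens; pixels are square), "cx", "cy" (the principal point, pixels), "D" ([k1, k2, p1, p2, k3] as OpenCV has them; the pictures are not rectified), "rvec" (rotation vector, rad) and "tvec" (3), from world to camera coordinates, as OpenCV has them. Camera axes: x right, y down, z forward; pixel columns grow to the right and rows downward; lengths in m; the calibration is good to about 2 mm. A picture is of the moment at which its call begins. There is no depth.
- bot.job_done(): hands the job in, once; it reports no verdict.
The state is a dict: "time": time; "q": joint angles; "qd": joint speeds; "joint_efforts": joint torques, N m; "ee_pos": TCP position; "tcp_rot": TCP orientation; "wrist_force": force on the tool from outside, world axes, zero at the start; "torque": the same for the moment, N m; "opening": finger opening in m.
Only numpy, scipy, OpenCV 4.12 (cv2) and the standard library are available. Lean on these libraries where they do the work, as an engineer would, in place of code of your own. Each camera call takes 0.05 s, during which the arm holds its last target. There are 200 camera calls.

## Working session

There is one attempt and no reset: what is moved stays moved. The work goes in short steps, Python scripts to look and compute and a shell command to move; the robot and the scene stay as the last step left them, time stands still between calls to the robot, and variables do not carry over. Pictures are saved under pics/ and viewed, about 8 in all and at most 12, crops included, and the job is handed in when it is done.

```bash
ls; mkdir -p pics; python3 - <<'E'
from workcell import status, camera, bot
import cv2
print(status.get_obs(), bot.grasp_offset)
for n in("scene","top"):
    c=camera(n); cv2.imwrite(f"pics/{n}0.png",c["color"][...,::-1])
    print(n,{k:v for k,v in c.items() if k!="color"})
E
```

```text
pics
{'time': 0.0, 'q': array([ 7.22519454e+01,  5.01052424e+00,  1.00336828e+01,  9.51008169e+01,
       -1.36854796e-03,  8.99997919e+01]), 'qd': array([-0.09343801, -0.18085337, -0.03150913, -0.01592051,  0.03182454,
        0.10158998]), 'joint_efforts': array([ 1.58037551e-04, -5.20389855e+01,  4.64798212e+01,  1.63282512e-02,
       -4.88091155e-05,  1.19712411e-05]), 'ee_pos': array([0.16758961, 0.52358869, 0.2305817 ]), 'tcp_rot': array([ -88.99060824,   89.9223296 , -106.73845378]), 'wrist_force': array([ 0.35854352, -0.51336763,  0.42486064]), 'torque': array([-0.06242177,  0.06566853,  0.04530397]), 'opening': 0.085743151414342} 0.0187
scene {'vfov': 50.803012928736834, 'cx': 315.41984616243894, 'cy': 191.6802633743578, 'D': array([-0.08393471,  0.        ,  0.        ,  0.        ,  0.        ]), 'rvec': array([ 2.28153685, -0.5048754 ,  0.2412949 ]), 'tvec': array([-0.42128685,  0.25531124,  1.24307044])}
top {'vfov': 51.450172527191256, 'cx': 321.3117032374446, 'cy': 194.5691077078878, 'D': array([-0.00540934,  0.        ,  0.        ,  0.        ,  0.        ]), 'rvec': array([ 2.17826431, -2.1421323 ,  0.11928394]), 'tvec': array([0.06501263, 0.53935355, 1.21768776])}
```

View pics/scene0.png

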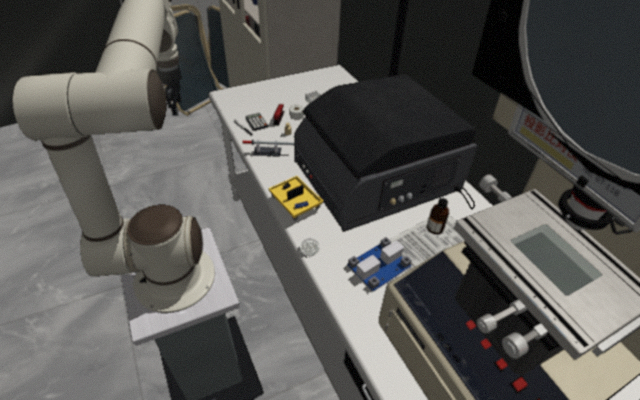

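View pics/top0.png

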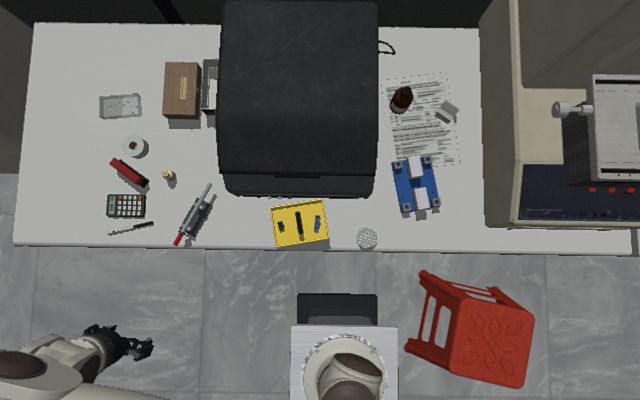

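The top view shows the yellow tray at about (300,224), the blue lower tray at (415,185), the cradle and rod at (197,212) with the red tail at (178,240), the dish at (367,238) and the brass weight at (169,175). The scene view shows the same things at (296,198), (378,263) and (265,150). I'll look at enlarged crops next.

```bash
cat > h.py <<'E'
import numpy as np, cv2
from workcell import status, camera, bot
class V:
    def __init__(s,n):
        c=camera(n); s.im=c["color"]; h=s.im.shape[0]; f=h/2/np.tan(np.radians(c["vfov"]/2))
        s.K=np.array([[f,0,c["cx"]],[0,f,c["cy"]],[0,0,1]]); s.D=np.array(c["D"]); s.rv=np.array(c["rvec"]); s.t=np.array(c["tvec"])
        s.R=cv2.Rodrigues(s.rv)[0]; s.o=-s.R.T@s.t
    def ray(s,p):
        u=cv2.undistortPoints(np.array([[p]],float),s.K,s.D)[0,0]; d=s.R.T@np.array([*u,1]); return d/np.linalg.norm(d)
    def plane(s,p,z):
        d=s.ray(p); return s.o+d*(z-s.o[2])/d[2]
    def px(s,P): return cv2.projectPoints(np.array(P,float).reshape(-1,1,3),s.rv,s.t,s.K,s.D)[0][:,0]
    def crop(s,x,y,w,h,k): return cv2.resize(s.im[y:y+h,x:x+w,::-1],None,fx=k,fy=k,interpolation=cv2.INTER_CUBIC)
def tri(a,p,b,q):
    d,e=a.ray(p),b.ray(q); A=np.stack([d,-e],1); l=np.linalg.lstsq(A,b.o-a.o,rcond=None)[0]
    P,Q=a.o+d*l[0],b.o+e*l[1]; return (P+Q)/2,np.linalg.norm(P-Q)
E
python3 - <<'E'
from h import *
a,b=V("top"),V("scene")
def lab(im,x,y,k):
    for i in range(0,im.shape[1],10*k): cv2.putText(im,str(x+i//k),(i,8),0,.3,(0,0,255),1); im[:,i]=im[:,i]//2+np.array([60,0,60])
    for j in range(0,im.shape[0],10*k): cv2.putText(im,str(y+j//k),(0,j+10),0,.3,(0,0,255),1); im[j]=im[j]//2+np.array([60,0,60])
    return im
T=[(a,265,190,66,60),(a,385,148,66,76),(a,160,175,66,74)]
S=[(b,262,172,66,50),(b,338,230,80,64),(b,235,128,66,40)]
for n,L in(("T",T),("S",S)):
    I=[lab(v.crop(x,y,w,h,6 if n=="T" else 6),x,y,6) for v,x,y,w,h in L]
    H=max(i.shape[0] for i in I); I=[cv2.copyMakeBorder(i,0,H-i.shape[0],0,4,0) for i in I]
    o=np.hstack(I); o=cv2.resize(o,None,fx=798/o.shape[1],fy=798/o.shape[1]); cv2.imwrite(f"pics/c{n}.png",o)
o=[cv2.imread(f"pics/c{n}.png") for n in "TS"]; o=np.vstack(o); print(o.shape); cv2.imwrite("pics/c.png",o[:600])
E
```

```text
(542, 798, 3)
```

View pics/c.png

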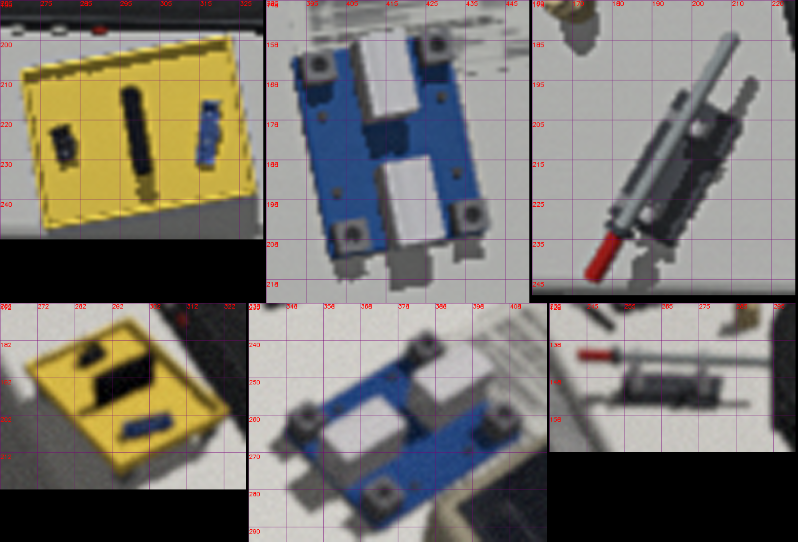

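The crops show:
- **Tray:** rim corners are crisp in the top view, about (270,207), (320,199), (328,239) and (275,247). The bar runs from (297,211) to (301,232).
- **Lower tray:** posts with dark sockets at about (399,163), (428,158), (407,206) and (437,201), plus two white block tops.
- **Rod:** red tail at (176,246), tip at (209,183).

Next I'll measure these with masks in both views.

```bash
cat > meas.py <<'E'
from h import *
def big(m,n=1):
    k,l,s,c=cv2.connectedComponentsWithStats(m.astype(np.uint8)); o=np.argsort(-s[1:,4])[:n]+1
    return [(l==i) for i in o]
def roi(v,x,y,w,h):
    r=np.zeros(v.im.shape[:2],bool); r[y:y+h,x:x+w]=1; return r
def cen(m): y,x=np.nonzero(m); return np.array([x.mean(),y.mean()])
def hsv(v): return cv2.cvtColor(v.im,cv2.COLOR_RGB2HSV).astype(int)
def yellow(v,r=None):
    h=hsv(v); m=(abs(h[...,0]-25)<8)&(h[...,1]>120)&(h[...,2]>50)
    if r is not None: m&=roi(v,*r)
    return big(m)[0]
def hull(m):
    c=max(cv2.findContours(m.astype(np.uint8),cv2.RETR_EXTERNAL,cv2.CHAIN_APPROX_NONE)[0],key=cv2.contourArea); return cv2.convexHull(c)
def quad(m):
    """four corners of the hull by line fits: approx polygon, then sort"""
    h=hull(m); 
    for e in np.arange(1,12,.25):
        p=cv2.approxPolyDP(h,e,True)
        if len(p)<=4: break
    return p[:,0].astype(float)
def rect_at(v,m,z):
    h=hull(m)[:,0]; P=np.array([v.plane(p,z)[:2] for p in h],np.float32)
    return cv2.minAreaRect(P*1000)
E
python3 - <<'E'
from meas import *
np.set_printoptions(precision=4,suppress=True)
a,b=V("top"),V("scene"); print("cams",a.o,b.o)
# tray
ma,mb=yellow(a,(260,190,80,65)),yellow(b,(255,165,80,60))
print("tray rect z.0475",rect_at(a,ma,.0475))
qa,qb=quad(ma),quad(mb); print(qa.tolist(),qb.tolist())
# bar: dark comp inside yellow hull nearest its centre
def fill(v,m):
    f=np.zeros(m.shape,np.uint8); cv2.fillPoly(f,[hull(m)],1); return f>0
for v,m,n in((a,ma,"top"),(b,mb,"scene")):
    d=fill(v,m)&(v.im.max(2)<60); c=cen(fill(v,m))
    k=min(big(d,4),key=lambda q:np.linalg.norm(cen(q)-c)); print(n,"bar",cen(k),k.sum(),"hullc",c, cv2.boundingRect(k.astype(np.uint8)))
# lower tray
for v,n,r in((a,"top",(385,148,66,76)),(b,"scene",(338,230,80,64))):
    h=hsv(v); m=(abs(h[...,0]-108)<12)&(h[...,1]>110)&roi(v,*r); m=cv2.morphologyEx(m.astype(np.uint8),cv2.MORPH_CLOSE,np.ones((3,3)))>0; m=big(m)[0]
    f=fill(v,m); w=big(f&(v.im.min(2)>195),2); print(n,"blocks",[ (cen(x),x.sum()) for x in w])
    if n=="top": print("plate rect",rect_at(v,m,.008)); print([cv2.minAreaRect(np.array([v.plane(p,.049)[:2]*1000 for p in hull(x)[:,0]],np.float32)) for x in w])
    globals()["w"+n]=w
for p in wtop:
    for q in wscene: print("tri",tri(a,cen(p),b,cen(q)), a.plane(cen(p),.049),b.plane(cen(q),.049))
# rod
for v,n,r in((a,"top",(160,175,70,75)),(b,"scene",(235,128,70,40))):
    h=hsv(v); red=((h[...,0]<8)|(h[...,0]>172))&(h[...,1]>120)&roi(v,*r); k=big(red)[0]; print(n,"red",cen(k),k.sum())
    globals()["r"+n]=cen(k)
print("red tri",tri(a,rtop,b,rscene),a.plane(rtop,.0455))
g=(a.im.min(2)>95)&(a.im.max(2)<165)&roi(a,160,175,70,75)
ys,xs=np.nonzero(g)
y0=0
for y in range(182,232,4): 
    row=a.im[y,160:225].max(1); print(y,row.tolist())
E
```

```text
cams [0.3953 0.0674 1.2716] [ 0.0513 -0.8343  1.0437]
tray rect z.0475 ((452.164794921875, 138.3369140625), (119.24178314208984, 157.68695068359375), 10.463467597961426)
[[322.0, 199.0], [328.0, 238.0], [276.0, 246.0], [270.0, 208.0]] [[297.0, 177.0], [323.0, 200.0], [293.0, 217.0], [269.0, 189.0]]
top bar [298.764  222.5506] 89 hullc [298.9955 222.742 ] (296, 212, 7, 22)
scene bar [294.875  192.1583] 120 hullc [295.7231 196.5411] (288, 185, 15, 15)
top blocks []
plate rect ((578.9136962890625, -213.34246826171875), (157.32345581054688, 120.48597717285156), 10.517239570617676)
[]
scene blocks [(array([373.5, 260. ]), np.int64(4)), (array([389., 252.]), np.int64(1))]
top red [177.3333 239.2353] 51
scene red [246.7647 141.5294] 17
red tri (array([0.398 , 0.495 , 0.0456]), np.float64(0.0016143688113736746)) [0.3972 0.4953 0.0455]
182 [174, 171, 173, 173, 173, 175, 170, 101, 85, 92, 91, 92, 93, 93, 89, 87, 102, 176, 176, 174, 173, 174, 173, 173, 173, 174, 174, 172, 173, 173, 174, 174, 172, 174, 173, 175, 174, 173, 174, 173, 174, 174, 173, 175, 173, 174, 174, 176, 175, 172, 165, 173, 175,
[... 3178 characters left out ...]
 174, 174, 174, 174, 174, 174, 174, 173, 172, 173, 174, 172, 172, 174]
226 [172, 173, 172, 174, 175, 171, 174, 173, 174, 173, 173, 173, 173, 173, 172, 173, 173, 175, 177, 170, 116, 109, 119, 128, 143, 139, 105, 70, 90, 78, 73, 96, 77, 70, 42, 36, 36, 35, 46, 67, 62, 99, 174, 178, 175, 172, 173, 173, 173, 173, 173, 172, 174, 172, 172, 174, 173, 174, 174, 172, 174, 174, 173, 175, 173]
230 [171, 171, 173, 172, 172, 173, 172, 172, 171, 172, 174, 173, 173, 174, 173, 174, 173, 175, 140, 81, 84, 141, 147, 132, 97, 58, 40, 67, 109, 101, 55, 45, 35, 36, 37, 46, 69, 68, 89, 173, 175, 176, 173, 174, 173, 172, 173, 173, 174, 174, 174, 174, 173, 174, 174, 173, 174, 174, 175, 173, 174, 172, 173, 172, 171]
```

```bash
cat >> meas.py <<'E'
from scipy.spatial.transform import Rotation as Ro
def tool():
    o=status.get_obs(); r=o["tcp_rot"]; return o,o["ee_pos"],Ro.from_euler("xyz",r,degrees=True).as_matrix()
def ang(v): return np.degrees(np.arctan2(v[1],v[0]))
def go(P,jaw):
    """rows wanted: shift in tool axes [mm] and turn about tool x [deg] to bring the TCP to P, jaw axis along angle jaw"""
    o,p,R=tool(); s=R.T@(np.array(P)-p)*1000
    t=(-(jaw-ang(R[:,1]))+90)%180-90     # tool x is down: +turn lowers the yaw
    print("t %.2f tcp %s jaw %.1f q6 %.0f  shift %s turn %.1f  F %s open %.4f"%(o["time"],p.round(4),ang(R[:,1]),o["q"][5],s.round(1),t,o["wrist_force"].round(1),o["opening"]))
E
python3 - <<'E'
from meas import *
np.set_printoptions(precision=4,suppress=True)
a,b=V("top"),V("scene")
def fill(m):
    f=np.zeros(m.shape,np.uint8); cv2.fillPoly(f,[hull(m)],1); return f>0
W={}
for v,n,r in((a,"top",(385,148,66,76)),(b,"scene",(338,230,80,64))):
    h=hsv(v); m=(abs(h[...,0]-108)<12)&(h[...,1]>110)&roi(v,*r); m=big(cv2.morphologyEx(m.astype(np.uint8),cv2.MORPH_CLOSE,np.ones((3,3)))>0)[0]
    f=fill(m)|True; f&=roi(v,*r); f=fill(m)
    print(n,"grey hist",np.histogram(v.im.min(2)[f&(h[...,1]<40)],range(60,240,12))[0])
    w=big(f&(h[...,1]<40)&(v.im.min(2)>(140 if n=="top" else 172)),2); W[n]=w
    print(n,[(cen(x),x.sum(),) for x in w],[cv2.minAreaRect(np.array([v.plane(p,.049)[:2]*1000 for p in hull(x)[:,0]],np.float32)) for x in w])
for p in W["top"]:
    for q in W["scene"]: print("tri",tri(a,cen(p),b,cen(q)), a.plane(cen(p),.049),b.plane(cen(q),.049))
for s in((399,163),(428,158),(407,206),(437,201)):
    y,x=np.mgrid[s[1]-3:s[1]+4,s[0]-3:s[0]+4]; g=a.im[s[1]-3:s[1]+4,s[0]-3:s[0]+4].max(2).astype(float); w=np.clip(70-g,0,None)
    c=[(w*x).sum()/w.sum(),(w*y).sum()/w.sum()]; print("socket",c,a.plane(c,.03))
qa=[[322,199],[328,238],[276,246],[270,208]]; qb=[[323,200],[293,217],[269,189],[297,177]]
for p,q in zip(qa,qb): print("rim",tri(a,p,b,q))
P=[a.plane(p,.0455) for p in((177.33,239.24),(206.4,190),(188.2,222))]; print(P,ang(P[1]-P[0]),ang(P[2]-P[0]))
o,p,R=tool(); print(R)
go([.43,.138,.15],-79.5)
E
```

```text
top grey hist [ 87  34  36  69  28   7  13  11  24 294  93   0   0   0]
top [(array([421.7167, 197.8798]), np.int64(233)), (array([415.3878, 166.9541]), np.int64(196))] [((531.4617309570312, -223.29000854492188), (60.869354248046875, 33.26702880859375), 10.596177101135254), ((624.1372680664062, -205.52145385742188), (53.081844329833984, 32.95792770385742), 10.587300300598145)]
scene grey hist [ 26 121 104  18  11  14  15  12  22  24  95  82   0   0]
scene [(array([368.3182, 263.0325]), np.int64(154)), (array([388.1053, 251.4211]), np.int64(38))] [((531.751220703125, -224.36322021484375), (55.5733528137207, 30.18256950378418), 10.118338584899902), ((606.8242797851562, -211.32167053222656), (17.713232040405273, 26.932781219482422), 22.073976516723633)]
tri (array([ 0.5315, -0.2239,  0.0477]), np.float64(0.0003859129475975583)) [ 0.5312 -0.2235  0.049 ] [ 0.5311 -0.2247  0.049 ]
tri (array([ 0.5539, -0.2288,  0.0913]), np.float64(0.06151706508971804)) [ 0.5312 -0.2235  0.049 ] [ 0.6078 -0.2123  0.049 ]
tri (array([ 0.5952, -0.2016,  0.0002]), np.float64(0.07860898338624629)) [ 0.6238 -0
[... 478 characters left out ...]
891894), np.float64(201.14054054054054)] [ 0.5242 -0.2717  0.03  ]
rim (array([0.5251, 0.0709, 0.0475]), np.float64(0.004279552551945786))
rim (array([0.4086, 0.052 , 0.0333]), np.float64(6.17828644604278e-05))
rim (array([0.3826, 0.2048, 0.0398]), np.float64(0.00033804908326522614))
rim (array([0.4965, 0.2256, 0.0379]), np.float64(0.0041042012227517155))
[array([0.3972, 0.4953, 0.0455]), array([0.5446, 0.4167, 0.0455]), array([0.4484, 0.466 , 0.0455])] -28.079106749423257 -29.82638461381125
[[-0.0001  0.3049  0.9524]
 [-0.0002  0.9524 -0.3049]
 [-1.     -0.0002 -0.    ]]
t 0.40 tcp [0.1676 0.5238 0.2312] jaw 72.2 q6 90  shift [  81.2 -287.4  367.5] turn -28.3  F [ 0.  -0.7  0.2] open 0.0853
```

Checks against the given sizes:
- **Lower tray:** front block top measured at z 47.7 mm (should be 49). Centre (0.580, -0.2145), yaw 10.6°, with sockets, plate and block agreeing.
- **Upper tray:** (0.452, 0.138), yaw 100.5°.
- **Rod:** red grip at z 45.6 mm (should be 45.5), yaw about -29°.

Now I'll move.

```bash
python3 -m jog '13 -35 48 -4;26 -70 97 -8;38 -105 145 -12;51 -140 194 -16;64 -175 242 -20;76 -210 291 -24;89 -245 340 -28;101 -281 388 -28' 0.5 40; python3 - <<'E'
from meas import *
a=V("top"); m=yellow(a,(260,190,80,65)); print(rect_at(a,m,.0475))
go([.452,.138,.044],100.5); print(status.get_obs()["q"])
cv2.imwrite("pics/t1.png",a.crop(250,180,100,75,8))
E
```

```text
time: 1.4
ee_pos: [0.4525, 0.1361, 0.1301]
tcp_rot: [11.5, 90.0, 21.8]
wrist_force: [0.3, 0.9, -0.0]
opening: 0.0427
((463.9861145019531, 74.22752380371094), (119.11454010009766, 30.22696304321289), 12.321056365966797)
t 1.45 tcp [0.4549 0.1311 0.1282] jaw 100.0 q6 6  shift [84.2  7.5 -1.6] turn -0.5  F [-0.5 -4.8 -1.9] open 0.0424
[ 16.16897393  -6.29279211 -12.48142545  83.84014638  -0.14709889
   6.12552247]
```

View pics/t1.png

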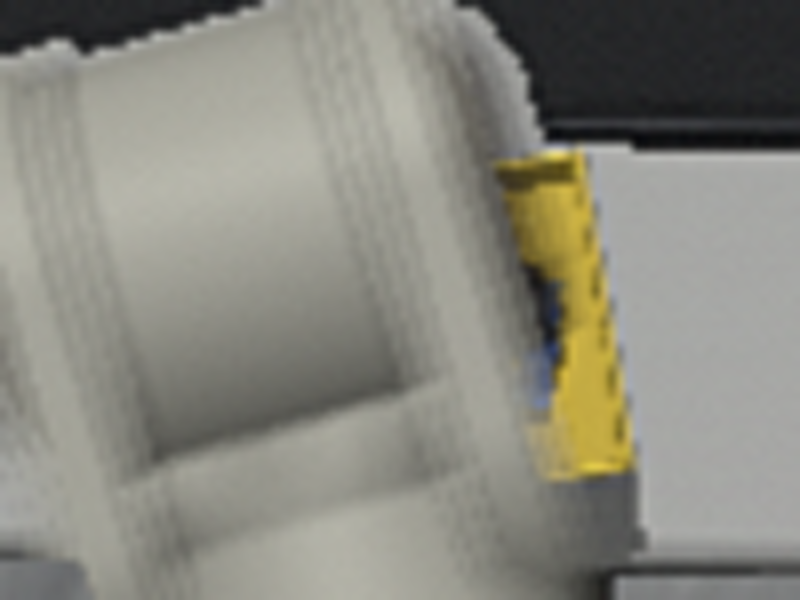

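The arm hides most of the tray from the top camera; only its right edge shows, at about (325,220), and nothing looks disturbed. Descending onto the bar.

```bash
python3 -m jog '0 0 0 0;0 0 0 0;20 0 0 0;40 0 0 0;60 0 0 0;75 0 0 0;86 0 0 0;86 0 0 0' 0.5 40; python3 - <<'E'
from meas import *
b=V("scene"); go([.452,.138,.044],100.5)
cv2.imwrite("pics/s1.png",b.crop(240,150,110,80,7))
E
```

```text
time: 2.45
ee_pos: [0.4511, 0.1382, 0.0438]
tcp_rot: [-174.2, 90.0, -163.9]
wrist_force: [-0.1, -0.0, 0.1]
opening: 0.0425
t 2.50 tcp [0.4515 0.1382 0.0445] jaw 100.3 q6 7  shift [ 0.5 -0.2  0.5] turn -0.2  F [-0.2 -0.6  0.2] open 0.0428
```

View pics/s1.png

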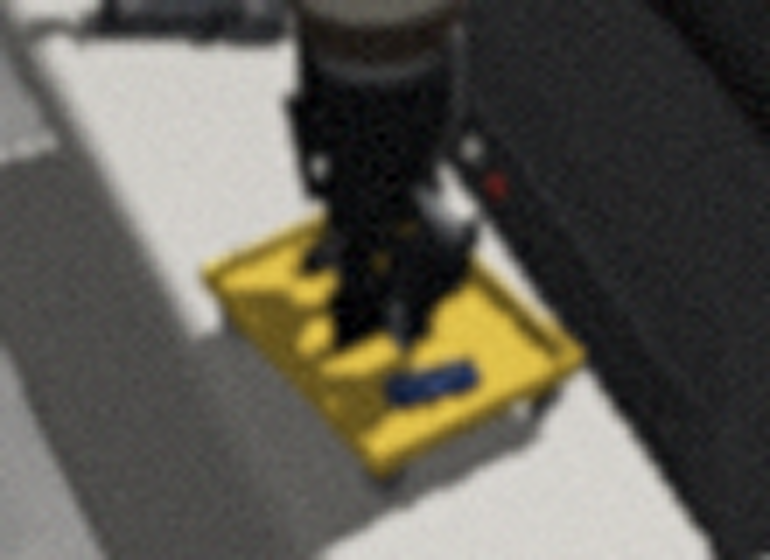

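The fingers straddle the bar and the tray is undisturbed. Closing, then lifting.

```bash
python3 -m jog '0 0 0 0;0 0 0 0;0 0 0 0;0 0 0 0;0 0 0 0;0 0 0 0;0 0 0 0;-3 0 0 0' 0 80; python3 - <<'E'
from meas import *
go([.36,.10,.14],100.5); print(tool()[2].round(3))
E
```

```text
time: 3.5
ee_pos: [0.4513, 0.1378, 0.047]
tcp_rot: [-179.8, 90.0, -169.6]
wrist_force: [-0.5, -0.4, -3.6]
opening: 0.0127
t 3.50 tcp [0.4513 0.1378 0.047 ] jaw 100.2 q6 7  shift [-92.9 -21.  -96.6] turn -0.3  F [-0.5 -0.4 -3.6] open 0.0127
[[-0.001 -0.178  0.984]
 [-0.     0.984  0.178]
 [-1.    -0.    -0.001]]
```

```bash
python3 -m jog '-10 0 0 0;-24 0 0 0;-38 0 -10 0;-52 -3 -25 0;-65 -8 -45 0;-73 -13 -65 4;-73 -18 -82 10;-73 -21 -93 17'; python3 - <<'E'
from meas import *
go([.44,-.17,.12],10.6); print(tool()[2].round(3))
b=V("scene"); cv2.imwrite("pics/s2.png",b.crop(220,130,130,100,6))
E
```

```text
time: 4.5
ee_pos: [0.3628, 0.1004, 0.1213]
tcp_rot: [24.0, 89.9, 17.1]
wrist_force: [-0.1, 0.1, -3.2]
opening: 0.0128
t 4.50 tcp [0.3628 0.1004 0.1213] jaw 83.0 q6 22  shift [   1.3 -259.   109.5] turn 72.4  F [-0.1  0.1 -3.2] open 0.0128
[[ 0.001  0.121  0.993]
 [ 0.     0.993 -0.121]
 [-1.     0.     0.001]]
```

View pics/s2.png

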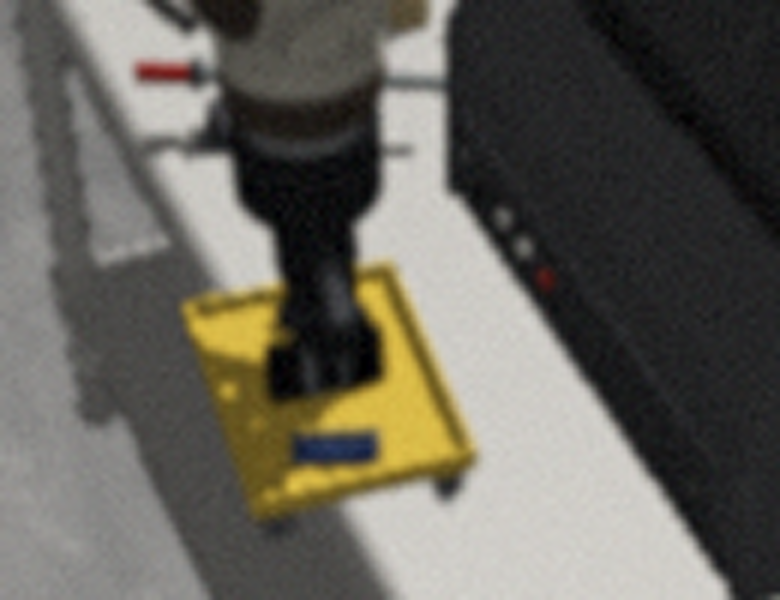

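The tray is held level and the blue connector is in place; the black one is hidden behind the hand. Carrying and turning.

```bash
python3 -m jog '0 -20 3 6;0 -55 12 15;0 -95 25 25;0 -135 42 35;0 -175 60 45;0 -212 80 55;0 -240 97 65;0 -258 109 72'; python3 -m jog '0 0 0 0;0 0 0 0;0 0 0 0;0 0 0 0;0 0 0 0;0 0 0 0;0 0 0 0;0 0 0 0'; python3 - <<'E'
from meas import *
go([.580,-.2145,.12],10.6); print(tool()[2].round(3)); print(status.get_obs()["q"])
E
```

```text
time: 5.55
ee_pos: [0.442, -0.1697, 0.1208]
tcp_rot: [56.5, 90.0, -22.5]
wrist_force: [1.5, 0.0, -4.0]
opening: 0.0126
time: 6.55
ee_pos: [0.4416, -0.1683, 0.1202]
tcp_rot: [-120.3, 90.0, 160.9]
wrist_force: [-0.2, 0.1, -4.2]
opening: 0.0129
t 6.55 tcp [ 0.4416 -0.1683  0.1202] jaw 11.2 q6 58  shift [  0.2 126.7  72.3] turn 0.6  F [-0.2  0.1 -4.2] open 0.0129
[[-0.     0.981  0.195]
 [ 0.     0.195 -0.981]
 [-1.    -0.    -0.   ]]
[-2.08652345e+01 -6.37146380e+00 -1.34334258e+01  8.29449237e+01
 -2.12790762e-04  5.78852749e+01]
```

```bash
python3 -m jog '0 10 5 0.5;0 30 17 0.5;0 55 31 0.5;0 80 46 0.5;0 102 58 0.5;5 118 68 0.5;12 127 72 0.5;17 127 72 0.5'; python3 -m jog '0 0 0 0;0 0 0 0;0 0 0 0;0 0 0 0;0 0 0 0;0 0 0 0;0 0 0 0;0 0 0 0'; python3 - <<'E'
from meas import *
go([.580,-.2145,.044+.018],10.6)
a,b=V("top"),V("scene"); ma,mb=yellow(a,(370,130,100,100)),yellow(b,(320,180,130,120))
z=.1025-.0438+.0475; print(rect_at(a,ma,z),quad(ma).tolist(),quad(mb).tolist())
o=np.hstack([a.crop(380,140,75,90,5),b.crop(330,200,85,90,5)]); cv2.imwrite("pics/p3.png",o)
E
```

```text
time: 7.55
ee_pos: [0.5805, -0.2141, 0.1021]
tcp_rot: [-122.0, 89.9, 158.8]
wrist_force: [-0.7, -0.0, -3.2]
opening: 0.0126
time: 8.55
ee_pos: [0.5803, -0.2142, 0.1033]
tcp_rot: [-85.5, 90.0, -164.8]
wrist_force: [0.2, 0.1, -2.7]
opening: 0.0129
t 8.55 tcp [ 0.5803 -0.2142  0.1033] jaw 10.7 q6 59  shift [41.3 -0.3  0.2] turn 0.1  F [ 0.2  0.1 -2.7] open 0.0129
((573.3602294921875, -189.02122497558594), (159.38783264160156, 70.25316619873047), 10.536993980407715) [[421.0, 152.0], [427.0, 201.0], [408.0, 210.0], [398.0, 157.0]] [[416.0, 244.0], [377.0, 273.0], [350.0, 245.0], [398.0, 229.0]]
```

View pics/p3.png

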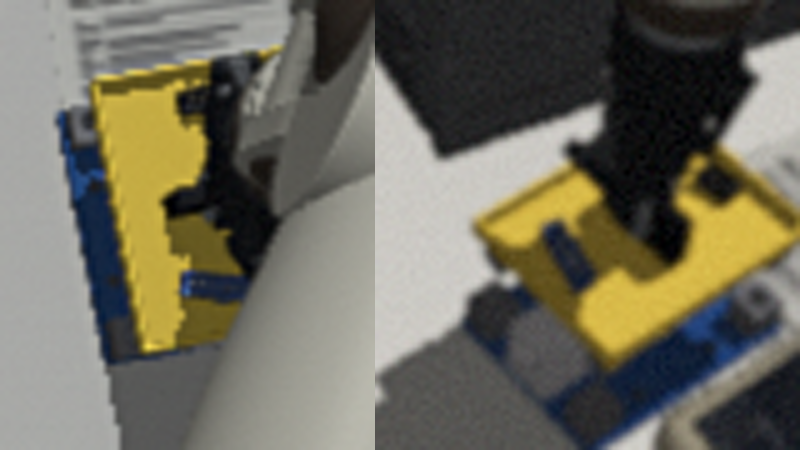

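The tray hangs level over the lower tray and its yaw of 10.5° matches. The blue connector is at (421,196) in the top view and the black one at the far end, both inside. Lowering gently to just below the post tops and watching the force.

```bash
python3 -m jog '5 0 0 0;12 0 0 0;19 0 0 0;25 0 0 0;29 0 0 0;31 0 0 0;33 0 0 0;33 0 0 0'; python3 - <<'E'
from meas import *
for i in range(3): go([.580,-.2145,.0618],10.6); camera("top")
print(status.get_obs()["torque"])
E
```

```text
time: 9.65
ee_pos: [0.5803, -0.2141, 0.0702]
tcp_rot: [168.8, 90.0, 89.5]
wrist_force: [0.5, 1.8, -3.2]
opening: 0.0126
t 9.65 tcp [ 0.5803 -0.2141  0.0702] jaw 10.8 q6 59  shift [ 8.4 -0.4  0.4] turn 0.2  F [ 0.5  1.8 -3.2] open 0.0126
t 9.70 tcp [ 0.5803 -0.2141  0.0703] jaw 10.8 q6 59  shift [ 8.5 -0.4  0.3] turn 0.2  F [ 0.3  1.4 -2.3] open 0.0130
t 9.75 tcp [ 0.5803 -0.2141  0.0704] jaw 10.8 q6 59  shift [ 8.6 -0.4  0.3] turn 0.2  F [-0.4  0.5 -1.7] open 0.0127
[ 0.24784455 -0.03489969 -0.07083344]
```

```bash
python3 -m jog '1 0 0 0;2 0 0 0;3 0 0 0;4 0 0 0;5 0 0 0;6 0 0 0;7 0 0 0;7 0 0 0'; python3 - <<'E'
from meas import *
for i in range(3): go([.580,-.2145,.0618],10.6); camera("top")
print(status.get_obs()["torque"])
E
```

```text
time: 10.8
ee_pos: [0.5803, -0.2141, 0.0634]
tcp_rot: [101.3, 90.0, 22.0]
wrist_force: [0.3, 3.7, -2.7]
opening: 0.0128
t 10.80 tcp [ 0.5803 -0.2141  0.0634] jaw 10.8 q6 59  shift [ 1.6 -0.4  0.3] turn 0.2  F [ 0.3  3.7 -2.7] open 0.0128
t 10.85 tcp [ 0.5803 -0.2141  0.0634] jaw 10.8 q6 59  shift [ 1.6 -0.4  0.4] turn 0.2  F [ 0.1  3.  -2.5] open 0.0125
t 10.90 tcp [ 0.5803 -0.2141  0.0634] jaw 10.8 q6 59  shift [ 1.6 -0.4  0.3] turn 0.2  F [-0.6  3.1 -1.5] open 0.0123
[ 0.65997966 -0.02318333 -0.12297765]
```

The pins are in, with only about 3 N sideways. I'll lower the last bit and release.

```bash
python3 -m jog '1 0 0 0;2 0 0 0;2 0 0 0;2 0 0 0;2 0 0 0;2 0 0 0;2 0 0 0;2 0 0 0'; python3 -m jog '0 0 0 0;0 0 0 0;0 0 0 0;0 0 0 0;0 0 0 0;0 0 0 0;-1 0 0 0;-3 0 0 0' 0.5; python3 -m jog '-20 0 0 0;-50 0 0 0;-90 0 0 0;-120 0 -5 0;-120 -20 -40 0;-120 -50 -80 0;-120 -90 -120 0;-120 -120 -160 0'; python3 - <<'E'
from meas import *
go([.44,.44,.15],61); print(tool()[2].round(3))
a,b=V("top"),V("scene"); ma,mb=yellow(a,(370,130,100,100)),yellow(b,(320,180,130,120))
print(rect_at(a,ma,.0655),quad(ma).tolist(),quad(mb).tolist())
o=np.hstack([a.crop(380,140,75,90,5),b.crop(330,200,85,90,5)]); cv2.imwrite("pics/p4.png",o)
E
```

```text
time: 11.95
ee_pos: [0.5804, -0.214, 0.0632]
tcp_rot: [67.8, 89.9, -11.4]
wrist_force: [-5.5, 5.2, 11.1]
opening: 0.0126
time: 12.95
ee_pos: [0.5802, -0.2141, 0.0643]
tcp_rot: [-116.5, 90.0, 164.3]
wrist_force: [0.3, -0.2, -0.8]
opening: 0.0428
time: 13.95
ee_pos: [0.431, -0.0786, 0.1845]
tcp_rot: [72.0, 90.0, -7.3]
wrist_force: [0.2, 0.8, 0.1]
opening: 0.0428
t 13.95 tcp [ 0.431  -0.0786  0.1845] jaw 10.7 q6 69  shift [  34.5  105.4 -507.8] turn -50.3  F [0.2 0.8 0.1] open 0.0428
[[ 0.001  0.983  0.186]
 [-0.     0.186 -0.983]
 [-1.     0.001  0.   ]]
((598.7803955078125, -210.10366821289062), (118.85721588134766, 121.42475128173828), 9.977408409118652) [[442.0, 191.0], [401.0, 181.0], [396.0, 158.0], [434.0, 152.0]] [[387.0, 230.0], [413.0, 255.0], [374.0, 281.0], [350.0, 252.0]]
```

View pics/p4.png

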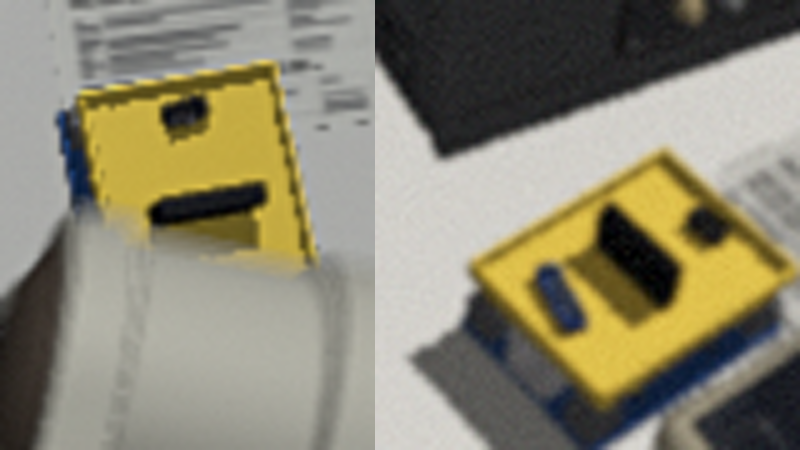

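The tray looks level and square, with both connectors inside. In the top view its rim corners are near (396,158) and (434,152), and the arm covers its front part. Now to the rod.

```bash
python3 -m jog '0 5 -40 -5;0 15 -100 -12;0 30 -160 -20;0 45 -220 -28;0 58 -280 -36;0 70 -340 -44;0 82 -395 -50;0 85 -420 -50' 0.7;python3 - <<'E'
from meas import *
go([.4633,.4588,.12],61.1)
a=V("top"); ma=yellow(a,(370,130,100,100)); print(rect_at(a,ma,.0655),quad(ma).tolist())
o,p,R=tool();print(R.round(3))
E
```

```text
time: 15.05
ee_pos: [0.4377, 0.3519, 0.1837]
tcp_rot: [-144.3, 90.0, -173.3]
wrist_force: [-0.7, -1.0, 0.7]
opening: 0.0597
t 15.05 tcp [0.4377 0.3519 0.1837] jaw 61.0 q6 68  shift [ 63.7 105.9 -29.5] turn -0.1  F [-0.7 -1.   0.7] open 0.0597
((578.3201293945312, -214.28811645507812), (159.59852600097656, 121.5517807006836), 10.53161334991455) [[434.0, 152.0], [444.0, 204.0], [406.0, 211.0], [395.0, 160.0]]
[[-0.001  0.486  0.874]
 [ 0.001  0.874 -0.486]
 [-1.     0.    -0.001]]
```

```bash
python3 -m jog '5 15 -5 0;15 40 -12 0;28 70 -20 0;42 92 -27 0;55 104 -29 0;64 106 -29 0;64 106 -29 0;64 106 -29 0';python3 - <<'E'
from meas import *
go([.4633,.4588,.0268],61.1)
b=V("scene"); cv2.imwrite("pics/s5.png",b.crop(220,100,100,75,7))
h=hsv(b); red=((h[...,0]<8)|(h[...,0]>172))&(h[...,1]>120)&roi(b,235,128,70,40); print(cen(big(red)[0]), b.px([[.3972,.4953,.0455],[.4633,.4588,.0455],[.5640,.4033,.0455]]).round(1).tolist(),b.px([tool()[1]]))
E
```

```text
time: 16.1
ee_pos: [0.4644, 0.4553, 0.1211]
tcp_rot: [68.9, 89.9, 39.7]
wrist_force: [0.5, -0.0, 0.1]
opening: 0.0601
t 16.10 tcp [0.4644 0.4553 0.1211] jaw 60.7 q6 74  shift [94.3  2.4 -2.8] turn -0.4  F [ 0.5 -0.   0.1] open 0.0601
[247.11111111 141.88888889] [[246.3, 141.6], [265.2, 142.5], [294.2, 143.9]] [[264.57075879 126.89904887]]
```

View pics/s5.png

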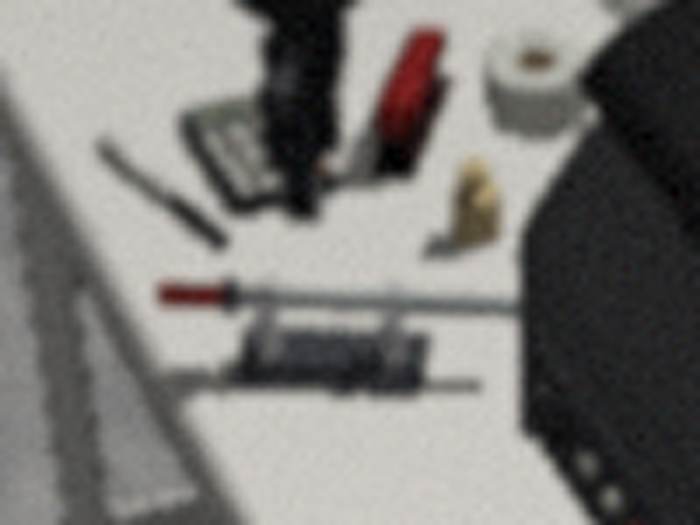

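The hand is above and behind the rod. The rests appear at about (258,143) and (276,143), with my computed grasp point between them, and the red grip matches its predicted pixel. Descending and gripping.

```bash
python3 -m jog '10 2 1 0;25 2 1 0;45 2 1 0;62 2 1 0;78 2 1 0;89 2 1 0;94 2 1 0;94 2 1 0';python3 -m jog '0 0 0 0;0 0 0 0;0 0 0 0;0 0 0 0;0 0 0 0;0 0 0 0;0 0 0 0;0 0 0 0' 0 80;python3 - <<'E'
from meas import *
go([.4633,.4588,.0268],61.1)
b=V("scene"); h=hsv(b); red=((h[...,0]<8)|(h[...,0]>172))&(h[...,1]>120)&roi(b,235,128,70,40); print(cen(big(red)[0]))
E
```

```text
time: 17.15
ee_pos: [0.4661, 0.457, 0.0262]
tcp_rot: [-100.3, 90.0, -129.6]
wrist_force: [0.5, -0.1, 0.3]
opening: 0.06
time: 18.15
ee_pos: [0.4672, 0.4586, 0.0276]
tcp_rot: [80.0, 89.7, 50.8]
wrist_force: [2.5, 5.3, 1.5]
opening: 0.0093
t 18.15 tcp [0.4672 0.4586 0.0276] jaw 60.8 q6 74  shift [ 0.7 -1.7 -3.5] turn -0.3  F [2.5 5.3 1.5] open 0.0093
[246.76470588 141.52941176]
```

```bash
python3 -m jog '-8 0 0 0;-22 0 0 0;-42 0 0 0;-64 -5 -10 0;-84 -20 -25 0;-98 -42 -40 0;-105 -70 -50 0;-105 -98 -56 0';python3 - <<'E'
from meas import *
go([.37,.10,.13],100.6); print(tool()[2].round(3))
b=V("scene"); cv2.imwrite("pics/s6.png",b.crop(220,100,100,75,7))
E
```

```text
time: 19.2
ee_pos: [0.3682, 0.3988, 0.1336]
tcp_rot: [79.6, 89.9, 50.4]
wrist_force: [0.5, 0.1, -2.0]
opening: 0.01
t 19.20 tcp [0.3682 0.3988 0.1336] jaw 60.8 q6 76  shift [   3.  -260.   147.4] turn -39.8  F [ 0.5  0.1 -2. ] open 0.0100
[[ 0.002  0.488  0.873]
 [ 0.002  0.873 -0.488]
 [-1.     0.002  0.   ]]
```

View pics/s6.png

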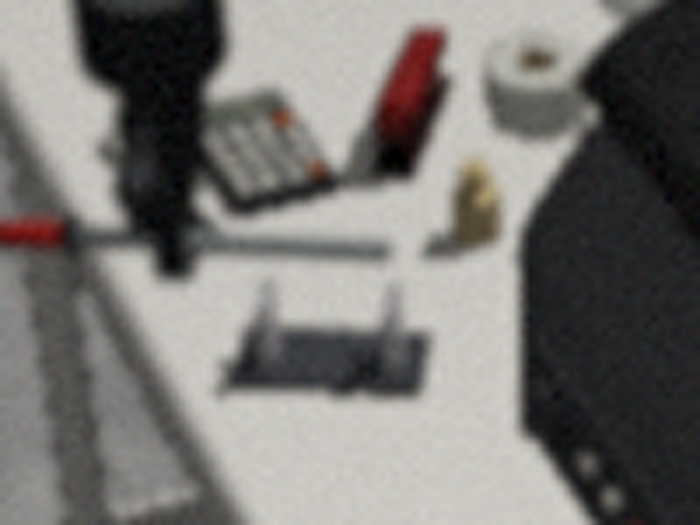

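The rod is held level, tip at about (275,135), and is clear of the cradle and the brass weight. Carrying it past the tester.

```bash
python3 -m jog '0 -20 8 -2;0 -58 30 -8;0 -98 55 -15;0 -138 78 -22;0 -176 100 -29;0 -210 119 -35;0 -240 136 -39;0 -260 147 -40';python3 - <<'E'
from meas import *
go([.3657,-.2546,.10],100.6); print(tool()[2].round(3))
E
```

```text
time: 20.25
ee_pos: [0.3702, 0.0991, 0.1327]
tcp_rot: [3.7, 89.9, 14.5]
wrist_force: [0.7, 0.6, -2.2]
opening: 0.0091
t 20.25 tcp [0.3702 0.0991 0.1327] jaw 100.8 q6 4  shift [  32.6 -346.7  -70.7] turn 0.2  F [ 0.7  0.6 -2.2] open 0.0091
[[ 0.002 -0.187  0.982]
 [ 0.     0.982  0.187]
 [-1.     0.     0.002]]
```

```bash
python3 -m jog '0 -25 -5 0;0 -70 -14 0;5 -125 -26 0;10 -180 -38 0;18 -235 -50 0;24 -285 -60 0;29 -325 -67 0;32 -347 -71 0';python3 -m jog '0 0 0 0;0 0 0 0;0 0 0 0;0 0 0 0;0 0 0 0;0 0 0 0;0 0 0 0;0 0 0 0';python3 - <<'E'
from meas import *
go([.3657,-.2546,.0173],100.6); print(tool()[2].round(3))
a,b=V("top"),V("scene")
o=np.hstack([a.crop(385,180,75,100,5),b.crop(300,230,85,100,5)]); cv2.imwrite("pics/p7.png",o)
E
```

```text
time: 21.25
ee_pos: [0.3652, -0.2555, 0.1003]
tcp_rot: [-46.4, 89.9, -35.7]
wrist_force: [0.8, -0.7, -3.1]
opening: 0.0094
time: 22.25
ee_pos: [0.3655, -0.254, 0.0993]
tcp_rot: [131.5, 90.0, 142.3]
wrist_force: [-0.3, 0.5, -2.1]
opening: 0.0094
t 22.25 tcp [ 0.3655 -0.254   0.0993] jaw 100.7 q6 -46  shift [82.  -0.7  0.1] turn 0.1  F [-0.3  0.5 -2.1] open 0.0094
[[-0.    -0.186  0.982]
 [ 0.     0.982  0.186]
 [-1.     0.    -0.   ]]
```

View pics/p7.png

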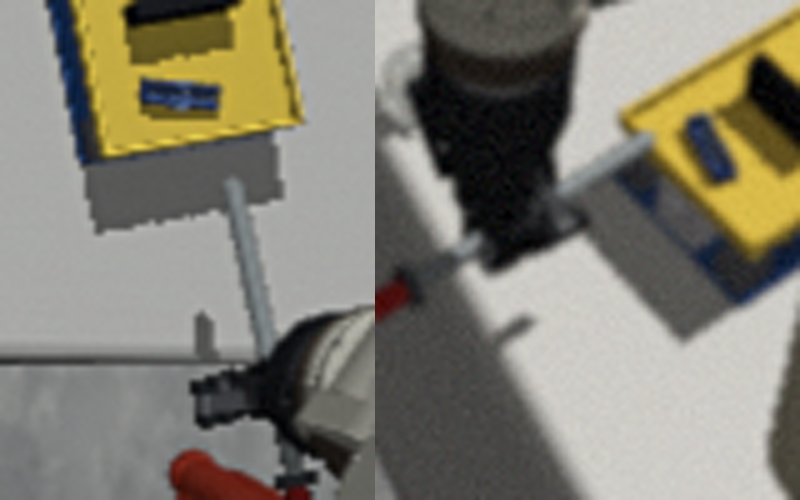

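The rod is held in line in front of the mouth. In the top view the tip is at about (431,216) and the collar at (444,276); in the scene view the tip is at (429,258). I'll measure rod height, direction and lateral offset from these.

```bash
python3 -m jog '10 0 0 0;22 0 0 0;36 0 0 0;50 0 0 0;63 0 0 0;73 0 0 0;80 0 0 0;82 0 0 0';python3 -m jog '0 0 0 0;0 0 0 0;0 0 0 0;0 0 0 0;0 0 0 0;0 0 0 0;0 0 0 0;0 0 0 0'; cat > rod.py <<'E'
from meas import *
np.set_printoptions(precision=4,suppress=True)
a,b=V("top"),V("scene"); o,p,R=tool(); go([.3657,-.2546,.0173],100.6)
L=np.array([.580,-.2145,0]); c,s=np.cos(np.radians(10.6)),np.sin(np.radians(10.6)); M=np.array([[c,s,0],[-s,c,0],[0,0,1]])
mouth=L-M[0]*.08+[0,0,.036]
# shaft in each view: sample brightness across the expected line at stations, print centre offsets
for v,n in((a,"top"),(b,"scene")):
    for d in (.03,.045,.06,.075,.09,.10,.105,.11,.115,.12,.125):
        P=p+[0,0,.0187]+R[:,2]*d; Q=v.px([P,P+np.array([-s,c,0])*.02 if n=="top" else P+[0,0,.02]]); u=(Q[1]-Q[0])/np.linalg.norm(Q[1]-Q[0])
        t=np.arange(-6,6.1,1); X=(Q[0]+t[:,None]*u).astype(np.float32)
        g=cv2.remap(v.im,X[:,0].reshape(1,-1),X[:,1].reshape(1,-1),cv2.INTER_LINEAR).astype(int).mean(2)[0]
        print(n,d,Q[0].round(1),"px/20mm %.1f"%np.linalg.norm(Q[1]-Q[0]),g.astype(int).tolist())
print("grasp in mouth frame",M@(p+[0,0,.0187]-mouth))
E
python3 rod.py
```

```text
time: 23.35
ee_pos: [0.3654, -0.2539, 0.0169]
tcp_rot: [134.1, 90.0, 144.9]
wrist_force: [-0.2, 0.3, -2.1]
opening: 0.0098
time: 24.35
ee_pos: [0.3655, -0.2539, 0.0173]
tcp_rot: [87.8, 90.0, 98.6]
wrist_force: [0.1, -0.3, -2.1]
opening: 0.0091
t 24.45 tcp [ 0.3655 -0.2539  0.0173] jaw 100.8 q6 -46  shift [-0.  -0.7  0.1] turn 0.2  F [-0.6  0.9 -1.7] open 0.0095
top 0.03 [429.6 244.3] px/20mm 6.7 [139, 151, 168, 172, 155, 133, 128, 109, 87, 83, 86, 112, 158]
top 0.045 [428.6 239.3] px/20mm 6.7 [167, 167, 168, 169, 154, 132, 127, 112, 89, 83, 86, 113, 162]
top 0.06 [427.6 234.3] px/20mm 6.7 [167, 168, 168, 168, 151, 130, 126, 113, 91, 85, 85, 90, 128]
top 0.075 [426.6 229.3] px/20mm 6.7 [167, 167, 168, 169, 152, 130, 126, 115, 93, 83, 85, 115, 162]
top 0.09 [425.6 224.3] px/20mm 6.7 [170, 170, 170, 170, 154, 131, 126, 114, 96, 100, 125, 157, 169]
top 0.1 [424.9 221. ] px/20mm 6.7 [84, 85, 85, 86, 86, 115, 134, 118, 87, 85, 87, 85, 84]
top 0.105 [424.6 219.3] px/20mm 6.7 [88, 88, 87, 86, 92, 113, 128, 118, 93, 81, 86, 87, 87]
top 0.11 [424.2 217.7] px/20mm 6.7 [87, 88, 86, 86, 88, 106, 
[... 684 characters left out ...]
]
scene 0.09 [347. 278.] px/20mm 4.1 [174, 158, 117, 87, 97, 124, 143, 145, 129, 106, 91, 86, 86]
scene 0.1 [349.6 276.3] px/20mm 4.1 [86, 85, 80, 84, 100, 118, 138, 144, 129, 106, 92, 85, 83]
scene 0.105 [351.  275.5] px/20mm 4.1 [84, 85, 82, 84, 98, 122, 140, 138, 117, 96, 86, 73, 53]
scene 0.11 [352.3 274.6] px/20mm 4.1 [87, 84, 81, 86, 101, 118, 123, 111, 91, 76, 61, 43, 35]
scene 0.115 [353.6 273.8] px/20mm 4.2 [87, 86, 87, 89, 96, 99, 95, 81, 61, 47, 38, 40, 42]
scene 0.12 [354.9 273. ] px/20mm 4.2 [84, 85, 90, 86, 85, 78, 64, 56, 55, 50, 52, 54, 55]
scene 0.125 [356.2 272.2] px/20mm 4.2 [87, 87, 84, 76, 67, 68, 69, 71, 71, 73, 73, 74, 69]
grasp in mouth frame [-0.1381  0.0007 -0.    ]
```

The rod is parallel to the bore, laterally within 1 mm, with the tip about 112 mm ahead of the grasp and so about 25 mm short of the mouth. I'll start with a short insertion and check the force.

```bash
python3 -m jog '-0.7 -0.7 5 0;-0.7 -0.7 12 0;-0.7 -0.7 18 0;-0.7 -0.7 23 0;-0.7 -0.7 28 0;-0.7 -0.7 33 0;-0.7 -0.7 38 0;-0.7 -0.7 40 0'; python3 - <<'E'
from meas import *
go([.5014,-.2292,.0173],100.6); camera("top"); go([.5014,-.2292,.0173],100.6); print(status.get_obs()["torque"])
E
```

```text
time: 25.45
ee_pos: [0.4053, -0.2472, 0.018]
tcp_rot: [-80.3, 90.0, -69.5]
wrist_force: [-0.2, -0.3, -2.6]
opening: 0.0098
t 25.45 tcp [ 0.4053 -0.2472  0.018 ] jaw 100.8 q6 -42  shift [ 0.7 -0.3 97.8] turn 0.2  F [-0.2 -0.3 -2.6] open 0.0098
t 25.50 tcp [ 0.4053 -0.2472  0.018 ] jaw 100.8 q6 -42  shift [ 0.7 -0.3 97.7] turn 0.2  F [ 0.7 -0.9 -2.2] open 0.0098
[-0.13727908 -0.10061568 -0.09400913]
```

```bash
python3 -m jog '0 0 5 0;0 0 14 0;0 0 24 0;0 0 34 0;0 0 44 0;0 0 54 0;0 0 62 0;0 0 65 0'; python3 - <<'E'
from meas import *
go([.5014,-.2292,.0173],100.6);  print(status.get_obs()["torque"])
a,b=V("top"),V("scene")
o=np.hstack([a.crop(385,180,75,100,5),b.crop(310,230,85,100,5)]); cv2.imwrite("pics/p8.png",o)
E
```

```text
time: 26.5
ee_pos: [0.4692, -0.2349, 0.0179]
tcp_rot: [152.2, 90.0, 163.0]
wrist_force: [0.1, -1.8, -2.7]
opening: 0.0093
t 26.50 tcp [ 0.4692 -0.2349  0.0179] jaw 100.8 q6 -37  shift [ 0.6 -0.4 32.7] turn 0.2  F [ 0.1 -1.8 -2.7] open 0.0093
[-0.24971035  0.00283841 -0.0663746 ]
```

View pics/p8.png

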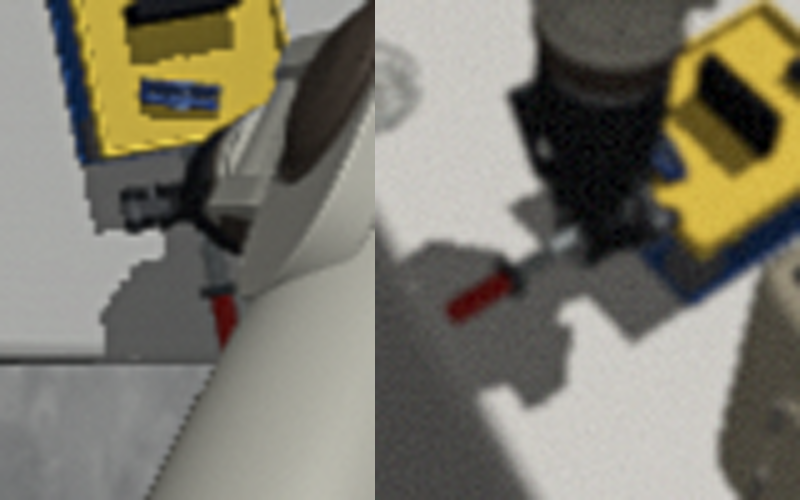

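The rod is partway in, about 80 mm, with the collar at (427,238) and the red tail in line. That was picture 12, so checks from here on are numeric. Releasing, then going behind the tail.

```bash
python3 -m jog '0 0 0 0;0 0 0 0;0 0 0 0;0 0 0 0;0 0 0 0;0 0 0 0;0 0 0 0;0 0 0 0' 0.6; python3 -m jog '-8 0 0 0;-25 0 0 0;-50 0 0 0;-75 0 -10 0;-90 0 -40 0;-90 0 -80 0;-90 0 -110 0;-90 0 -125 0' 0.6; python3 - <<'E'
from meas import *
go([.345,-.2585,.018],100.6)
a,b=V("top"),V("scene"); C=[]
for v,r in((a,(410,200,60,90)),(b,(300,240,80,90))):
    h=hsv(v); k=big(((h[...,0]<8)|(h[...,0]>172))&(h[...,1]>120)&roi(v,*r))[0]; print(cen(k),k.sum()); C.append(cen(k))
print(tri(a,C[0],b,C[1]), a.plane(C[0],.034))
c=np.array([np.cos(np.radians(10.6)),np.sin(np.radians(10.6)),0])
E=np.array([.5014,-.2292,.032])-c*.1105; print("expected red centre",E,a.px([E]),b.px([E]))
E
```

```text
time: 27.6
ee_pos: [0.4688, -0.235, 0.018]
tcp_rot: [171.6, 90.0, -177.6]
wrist_force: [-0.3, 0.2, -0.2]
opening: 0.0514
time: 28.6
ee_pos: [0.3452, -0.2588, 0.1093]
tcp_rot: [-48.0, 89.9, -37.3]
wrist_force: [-0.6, -0.4, -0.5]
opening: 0.0512
t 28.60 tcp [ 0.3452 -0.2588  0.1093] jaw 100.7 q6 -48  shift [91.3  0.4 -0.3] turn 0.1  F [-0.6 -0.4 -0.5] open 0.0512
[434.24541284 282.00458716] 436
[330.49180328 289.81967213] 61
(array([ 0.33155141, -0.26661481,  0.09341889]), np.float64(0.09182373481889285)) [ 0.28553966 -0.26112787  0.034     ]
expected red centre [ 0.39278564 -0.24952662  0.032     ] [[429.65201223 245.06678717]] [[329.92779694 289.59340245]]
```

The scene view puts the red grip within 1 px of where a partway rod should be; the top mask caught the red stool and can't be used. Descending behind the tail with shut fingers.

```bash
python3 -m jog '0 0 0 0;0 0 0 0;10 0 0 0;30 0 0 0;55 0 0 0;75 0 0 0;88 0 0 0;91 0 0 0' 0 40; python3 -m jog '0 0 4 0;0 0 10 0;0 0 18 0;0 0 26 0;0 0 34 0;0 0 42 0;0 0 48 0;0 0 50 0'; python3 - <<'E'
from meas import *
go([.5014,-.2292,.018],100.6)
b=V("scene"); h=hsv(b); k=big(((h[...,0]<8)|(h[...,0]>172))&(h[...,1]>120)&roi(b,300,230,100,90))[0]; print(cen(k),k.sum())
c=np.array([np.cos(np.radians(10.6)),np.sin(np.radians(10.6)),0])
for d in(.1105,.08,.07,.0255): print(d,b.px([np.array([.5014,-.2292,.034])-c*d]))
E
```

```text
time: 29.7
ee_pos: [0.3457, -0.2579, 0.016]
tcp_rot: [130.9, 89.9, 141.7]
wrist_force: [-0.4, -0.4, 1.8]
opening: -0.0001
time: 30.7
ee_pos: [0.3859, -0.2502, 0.0163]
tcp_rot: [-178.8, 88.8, -168.2]
wrist_force: [-63.0, -14.8, 31.4]
opening: -0.0001
t 30.70 tcp [ 0.3859 -0.2502  0.0163] jaw 100.5 q6 -43  shift [ -4.3  -0.4 117.3] turn -0.1  F [-63.  -14.8  31.4] open -0.0001
[335.5        285.28571429] 14
0.1105 [[329.95699283 289.19369841]]
0.08 [[338.44766932 283.94805279]]
0.07 [[341.19107985 282.2509562 ]]
0.0255 [[353.161771   274.83332481]]
```

The push jammed at about 63 N with the tip near the second block's bore; the drooping rod probably caught its edge. I'll back off, then grip the red tail and hold it level while pushing.

```bash
python3 -m jog '0 0 -8 0;0 0 -20 0;0 0 -35 0;0 0 -45 0;-15 0 -45 0;-40 0 -45 0;-70 0 -45 0;-85 0 -45 0'; python3 - <<'E'
from meas import *
go([.5014,-.2292,.018],100.6)
b=V("scene"); h=hsv(b); k=big(((h[...,0]<8)|(h[...,0]>172))&(h[...,1]>120)&roi(b,300,230,100,90))[0]; print(cen(k),k.sum())
y,x=np.nonzero(k); i=x.argmin(); j=x.argmax(); print("ends",x.min(),y[i],x.max(),y[j])
c=np.array([np.cos(np.radians(10.6)),np.sin(np.radians(10.6)),0])
for d in(.13,.1105,.1,.09,.08,.07): print(d,b.px([np.array([.5014,-.2292,.034])-c*d]))
mb=yellow(b,(320,180,130,120)); print(quad(mb).tolist(),cen(mb))
E
```

```text
time: 31.75
ee_pos: [0.3518, -0.2579, 0.1044]
tcp_rot: [-44.4, 89.8, -33.7]
wrist_force: [0.5, -0.2, -0.4]
opening: 0.0002
t 31.75 tcp [ 0.3518 -0.2579  0.1044] jaw 100.8 q6 -47  shift [ 86.8   0.4 152.1] turn 0.2  F [ 0.5 -0.2 -0.4] open 0.0002
[336.57692308 286.        ] 52
ends 331 288 342 282
0.13 [[324.42994951 292.60287708]]
0.1105 [[329.95699283 289.19369841]]
0.1 [[332.90110794 287.37594512]]
0.09 [[335.68438925 285.65636332]]
0.08 [[338.44766932 283.94805279]]
0.07 [[341.19107985 282.2509562 ]]
[[388.0, 230.0], [413.0, 255.0], [374.0, 281.0], [350.0, 252.0]] [381.39390006 255.31992213]
```

The red centre is at 87 mm before the mouth, so the tip is about 103 mm in, just at the second bore's edge. The tray's corners haven't moved. Gripping the red tail now.

```bash
python3 -m jog '0 0 10 0;0 0.5 35 0;0 0.5 58 0;10 0.5 64 0;30 0.5 64 0;55 0.5 64 0;78 0.5 64 0;86 0.5 64 0' 0.6 30; python3 -m jog '0 0 0 0;0 0 0 0;0 0 0 0;0 0 0 0;0 0 0 0;0 0 0 0;0 0 0 0;0 0 0 0' 0 30; python3 - <<'E'
from meas import *
go([.4149,-.2454,.018],100.6); print(status.get_obs()["torque"])
E
```

```text
time: 32.8
ee_pos: [0.4122, -0.2442, 0.0135]
tcp_rot: [139.1, 89.8, 149.9]
wrist_force: [0.4, -0.5, 0.1]
opening: 0.0515
time: 33.8
ee_pos: [0.4139, -0.2451, 0.0162]
tcp_rot: [-42.4, 90.0, -31.7]
wrist_force: [1.3, -0.9, 3.4]
opening: 0.0129
t 33.80 tcp [ 0.4139 -0.2451  0.0162] jaw 100.7 q6 -41  shift [-1.8 -0.5  1. ] turn 0.1  F [ 1.3 -0.9  3.4] open 0.0129
[-0.27531983 -0.27041794 -0.07215367]
```

Gripped, opening 12.9 mm on the 14 mm grip. I'll ease back 3 mm, then raise 2 mm and read the force.

```bash
python3 -m jog '0 0 -2 0;0 0 -4 0;-1 0 -4 0;-2 0 -4 0;-2 0 -4 0;-2 0 -4 0;-2 0 -4 0;-2 0 -4 0'; python3 - <<'E'
from meas import *
go([.4149,-.2454,.018],100.6); print(status.get_obs()["torque"])
E
python3 -m jog '-0.5 0 0 0;-1 0 0 0;-1.5 0 0 0;-2 0 0 0;-2 0 0 0;-2 0 0 0;-2 0 0 0;-2 0 0 0'; python3 - <<'E'
from meas import *
go([.4149,-.2454,.018],100.6); print(status.get_obs()["torque"])
b=V("scene"); h=hsv(b); k=big(((h[...,0]<8)|(h[...,0]>172))&(h[...,1]>120)&roi(b,300,230,100,90))[0]; print(cen(k),k.sum())
E
```

```text
time: 34.8
ee_pos: [0.4097, -0.2457, 0.0179]
tcp_rot: [138.1, 90.0, 148.9]
wrist_force: [-0.3, -0.5, -1.5]
opening: 0.0125
t 34.80 tcp [ 0.4097 -0.2457  0.0179] jaw 100.8 q6 -42  shift [-0.1 -0.7  5.2] turn 0.2  F [-0.3 -0.5 -1.5] open 0.0125
[-0.10692999  0.08927803 -0.06678886]
time: 35.8
ee_pos: [0.4097, -0.2457, 0.02]
tcp_rot: [162.9, 90.0, 173.6]
wrist_force: [-0.2, 0.5, -1.9]
opening: 0.013
t 35.80 tcp [ 0.4097 -0.2457  0.02  ] jaw 100.7 q6 -42  shift [ 2.  -0.6  5.1] turn 0.1  F [-0.2  0.5 -1.9] open 0.0130
[-0.03303826  0.21716732  0.01267766]
[331.92857143 286.60714286] 28
```

```bash
python3 -m jog '0 0 1 0;0 0 3 0;0 0 5 0;0 0 7 0;0 0 9 0;0 0 11 0;0 0 12 0;0 0 12 0'; python3 - <<'E'
from meas import *
go([.4149,-.2454,.018],100.6); print(status.get_obs()["torque"])
E
```

```text
time: 36.85
ee_pos: [0.4216, -0.2435, 0.02]
tcp_rot: [143.9, 90.0, 154.6]
wrist_force: [-0.4, 0.5, -1.5]
opening: 0.0134
t 36.85 tcp [ 0.4216 -0.2435  0.02  ] jaw 100.8 q6 -41  shift [ 2.  -0.6 -6.9] turn 0.2  F [-0.4  0.5 -1.5] open 0.0134
[-0.03694997  0.08224541 -0.02996419]
```

That passed the jam point with no resistance. Continuing.

```bash
python3 -m jog '0 0 5 0;0 0 12 0;0 0 19 0;0 0 26 0;0 0 33 0;0 0 40 0;0 0 44 0;0 0 45 0'; python3 - <<'E'
from meas import *
go([.5014,-.2292,.018],100.6); print(status.get_obs()["torque"])
E
```

```text
time: 37.85
ee_pos: [0.4659, -0.235, 0.0199]
tcp_rot: [147.8, 90.0, 158.5]
wrist_force: [-0.6, 0.0, -1.6]
opening: 0.0132
t 37.85 tcp [ 0.4659 -0.235   0.0199] jaw 100.8 q6 -38  shift [ 1.9 -0.9 35.9] turn 0.2  F [-0.6  0.  -1.6] open 0.0132
[-0.04026221  0.13442028  0.04314036]
```

```bash
python3 -m jog '0 0 1 0;0 0 2 0;0 0 3 0;0 0 4 0;0 0 5 0;0 0 6 0;0 0 6 0;0 0 6 0'; python3 -m jog '0 0 0.5 0;0 0 1 0;0 0 1.5 0;0 0 2 0;0 0 2.5 0;0 0 3 0;0 0 3 0;0 0 3 0'; python3 - <<'E'
from meas import *
go([.5014,-.2292,.018],100.6)
E
```

```text
time: 38.85
ee_pos: [0.4716, -0.234, 0.02]
tcp_rot: [-166.2, 90.0, -155.5]
wrist_force: [-0.5, 0.9, -2.8]
opening: 0.0126
time: 39.85
ee_pos: [0.4746, -0.2334, 0.02]
tcp_rot: [-171.4, 90.0, -160.7]
wrist_force: [-0.5, 0.5, -1.4]
opening: 0.013
t 39.85 tcp [ 0.4746 -0.2334  0.02  ] jaw 100.8 q6 -37  shift [ 2.  -0.9 27.2] turn 0.2  F [-0.5  0.5 -1.4] open 0.0130
```

```bash
python3 -m jog '0 0 0.5 0;0 0 1 0;0 0 1.5 0;0 0 2 0;0 0 2.5 0;0 0 3 0;0 0 3 0;0 0 3 0'; python3 -m jog '0 0 0.5 0;0 0 1 0;0 0 1.5 0;0 0 2 0;0 0 2.5 0;0 0 3 0;0 0 3 0;0 0 3 0'
```

```text
time: 40.85
ee_pos: [0.4757, -0.2332, 0.0196]
tcp_rot: [177.9, 89.8, -171.4]
wrist_force: [-10.7, -2.7, 2.2]
opening: 0.0127
time: 41.85
ee_pos: [0.4758, -0.2331, 0.0193]
tcp_rot: [179.2, 89.4, -170.2]
wrist_force: [-26.0, -6.1, 8.3]
opening: 0.013
```

It stops firmly at x = 0.4757 with 26 N, with the grip 26 mm before the mouth (about 25.5 mm expected at home). I'll ease the load, release, retreat and measure.

```bash
python3 -m jog '0 0 -1 0;0 0 -2 0;0 0 -3 0;0 0 -4 0;0 0 -4 0;0 0 -4 0;0 0 -4 0;0 0 -4 0'; python3 -m jog '0 0 0 0;0 0 0 0;0 0 0 0;0 0 0 0;0 0 0 0;0 0 0 0;0 0 0 0;0 0 0 0' 0.6; python3 -m jog '-8 0 0 0;-25 0 0 0;-50 0 0 0;-85 0 0 0;-120 20 -20 0;-150 60 -60 0;-150 110 -90 0;-150 170 -100 0'; python3 -m jog '0 50 0 0;0 100 0 0;0 150 0 0;0 200 0 0;0 250 0 0;0 300 0 0;0 300 0 0;0 300 0 0'; python3 - <<'E'
from meas import *
go([.35,.1,.15],100.6)
a,b=V("top"),V("scene"); c=np.array([np.cos(np.radians(10.6)),np.sin(np.radians(10.6)),0]); M=np.array([.5014,-.2292,.036]); C=[]
for v,r in((a,(410,200,60,45)),(b,(320,240,80,60))):
    h=hsv(v); k=big(((h[...,0]<8)|(h[...,0]>172))&(h[...,1]>120)&roi(v,*r))[0]; y,x=np.nonzero(k); C.append(cen(k)); print(C[-1],k.sum(),(x.min(),y.min(),x.max(),y.max()),"expected",v.px([M-c*.0255,M-c*.045,M-c*.006]).round(1).tolist())
P=tri(a,C[0],b,C[1]); print("red",P,"along before mouth",(M-P[0])@c, "lat",(P[0]-M)@np.array([-c[1],c[0],0]))
ma,mb=yellow(a,(370,130,100,100)),yellow(b,(320,180,130,120)); print(rect_at(a,ma,.0655),quad(mb).tolist(),cen(mb))
for v,n,m in((a,"top",ma),(b,"scene",mb)):
    f=np.zeros(m.shape,np.uint8); cv2.fillPoly(f,[hull(m)],1); d=(f>0)&((v.im.max(2)<60)|(hsv(v)[...,0]>95)&(v.im[...,2]>v.im[...,0]+20)); print(n,[(cen(k).round(),k.sum()) for k in big(d,4)])
E
```

```text
time: 42.85
ee_pos: [0.4757, -0.2333, 0.0197]
tcp_rot: [-178.8, 89.9, -168.1]
wrist_force: [-6.7, -3.2, -0.6]
opening: 0.0129
time: 43.85
ee_pos: [0.4765, -0.2331, 0.02]
tcp_rot: [172.6, 90.0, -176.7]
wrist_force: [-0.9, -0.2, -0.9]
opening: 0.0512
time: 44.85
ee_pos: [0.3453, -0.0842, 0.1718]
tcp_rot: [-23.2, 89.8, -12.6]
wrist_force: [1.8, 0.3, -0.4]
opening: 0.0509
time: 45.85
ee_pos: [0.2906, 0.21, 0.1708]
tcp_rot: [6.5, 90.0, 17.3]
wrist_force: [0.5, 0.4, -0.4]
opening: 0.051
t 45.85 tcp [0.2906 0.21   0.1708] jaw 100.8 q6 25  shift [  20.8 -119.2   37.7] turn 0.2  F [ 0.5  0.4 -0.4] open 0.0510
[424.36206897 216.86206897] 58 (np.int64(422), np.int64(211), np.int64(427), np.int64(223)) expected [[424.4, 216.7], [425.7, 223.2], [423.1, 210.3]]
[353.546875 274.5625  ] 64 (np.int64(348), np.int64(270), np.int64(359), np.int64(279)) expected [[353.2, 274.4], [348.0, 277.7], [358.3, 271.2]]
red (array([ 0.47654679, -0.23422214,  0.03549992]), np.float64(0.001314990298981082)) along before mouth 0.0253529298821806 lat -0.0003646589524546398
((578.9031372070312, -213.79058837890625), (159.94004821777344, 121.58450317382812), 10.713898658752441) [[388.0, 230.0], [413.0, 255.0], [375.0, 281.0], [350.0, 252.0]] [381.46133853 255.27810266]
top [(array([421., 181.]), np.int64(114)), (array([420., 199.]), np.int64(55)), (array([416., 162.]), np.int64(35)), (array([396., 170.]), np.int64(2))]
scene [(array([382., 251.]), np.int64(167)), (array([366., 259.]), np.int64(49)), (array([396., 244.]), np.int64(36)), (array([387., 274.]), np.int64(1))]
```

The red grip's centre is 25.4 mm before the mouth (25.5 expected when home) at z 35.5 mm, and the tray, connectors and bar are in place. Handing in.

```bash
python3 -c "
from workcell import bot,status
bot.job_done(); print(status.get_obs()['time'])"
```

```text
the job is handed in; nothing more can be done
the job is handed in; nothing more can be done
```

I stacked the yellow tray on the lower tray and let go. I then slid the rod about 80 mm into the bore, let go of it there, and pushed it home. The job was handed in at about 46 s.

**Jammed push:** my first push, with shut fingers on the tail, jammed at about 63 N at the second block's bore, probably because the rod drooped. That stayed under the 120 N limit. I backed off, gripped the red tail, raised it about 4 mm until the rod was free, and slid it in. It stopped firmly at 26 N, where the collar should meet the block.

**Last checks, from both cameras with the hand well clear:**
- **Rod:** the red grip's centre is 25.4 mm before the mouth (25.5 expected when home), 0.4 mm off to the side, at z 35.5 mm (36 expected).
- **Tray:** at about (0.579, -0.214) with yaw 10.7°, against (0.580, -0.2145) and 10.6° for the lower tray. Its corners in the scene view stayed within 1 px after seating.
- **Connectors:** both still show inside the tray.

**Not confirmed:**
- I did not measure the tray's tilt on its own; I judged level and height from how it seated and from the pictures.
- With the rod partway in, the top view was no use: the arm was in the way and its red mask caught a stool. I checked that depth in the scene view only.
- I did not re-measure the dish and weight at the end; no move went near them.

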